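Comb brass rods into the grooves of a sorting tray

ROBOT

A 6-joint arm with a two-finger parallel gripper is mounted at the origin on the work surface. World frame = base frame: x ahead of the robot, y to its left, z up, the work surface at z = 0. Lengths are in mm, angles in rad, forces in N, time in s.
With the tool pointing down it reaches from about 350 to 800 mm from the base axis. Payload 7.3 kg.
Tool frame: the origin (TCP) lies at the very end of the fingers, on their centre line; the grasp point (between the pads) lies grasp_offset behind it (grasp_offset is the distance from the TCP to the grasp point, in mm); z points along the fingers, y is the direction in which the jaws open and shut (so a half turn about z gives the same grasp; the last joint's range is limited). The gripper opens to 85 mm and grips with 20 to 120 N. Pads are 22 mm wide; open, the fingers measure 114 mm over their backs; the gripper's body (76 mm by 85 mm) begins 54 mm behind the grasp point. The pads swing forward as they close: fully open they stand 13 mm farther back than shut.
Start: joints at [1.086, 0.342, 1.524, -0, 1.275, -0.146], TCP at [174.473, 495.181, 231.322] pointing down, gripper open.
Joint ranges: [-2.53, 2.53], [-0.77, 2.02], [0.04, 2.7], [-1, 4.14], [0.28, 2.66], [-3.11, 3.11]. Speed limits (rad/s): [2.57, 2.57, 3.14, 3.14, 3.14, 3.14].

INTERFACE

Orientations are given as [roll, pitch, yaw] about the fixed x, y, z axes, in that order (R = Rz(yaw) Ry(pitch) Rx(roll)).
In Python, from bench import get_state, get_image, camera_info, finish_job, grasp_offset gives the robot as it stands.
- The arm moves only by the tool move_arm, never from a script. Its arguments are lists of equal length, an entry for each row: "offset": the shift along the tool's x, y, z in mm, a list of three; "delta_rot": the turn, a rotation vector about the tool's x, y, z in rad, a list of three. In form: {"offset": [[dx, dy, dz], ...], "delta_rot": [[rx, ry, rz], ...]}. A call has 1 to 12 rows; each row shifts and turns the commanded pose from where the row before left it, along the tool's axes as they then stand; what a row does not reach is not made up. A row lasts 1/10 s, in which the tool goes at most 50 mm and 8.59 degrees, less where a joint would pass 70% of its speed; a pose out of reach is approached as far as the arm can. A call with a gripper value outside its range is refused whole. "fingers" is the gripper command: -1 is fully open, 1 is shut, values between are in proportion, set as the call begins (left out, the last holds). The fingers move at their own pace and stop on an object; "newtons" is the grip in N (left out, the last holds). Time passes only in rows, so rows that do not move let the fingers close. It gives the time, the measured TCP pose, the force and the opening at its end, in the units of the state.
- get_state(): the state, without advancing time (a new reading comes with each control period).
- get_image(name): name is "side" or "top"; returns the picture (400x640x3 uint8, red, green, blue); there is no depth.
- camera_info(name): a dict with "fx", "fy", "cx", "cy" (pixels), "D" ([k1, k2, p1, p2, k3] as OpenCV has them; the pictures are not rectified), "camera_from_world" (4x4, takes a point from world to camera coordinates). Camera axes: x right, y down, z forward; pixel columns grow to the right and rows downward; lengths in mm; the calibration is good to about 2 mm. A picture is of the moment at which its call begins. camera_info takes no time and is no camera call.
- finish_job(): hands the job in, once; it reports no verdict.
The state is a dict: "clock": time; "joint_pos": joint angles; "qvel": joint speeds; "tau": joint torques, N m; "eef_pos": TCP position; "ee_rot": TCP orientation; "force": force on the tool from outside, world axes, zero at the start; "torque": the same for the moment, N m; "opening": finger opening in mm.
Only numpy, scipy, OpenCV 4.12 (cv2) and the standard library are available. Lean on these libraries where they do the work, as an engineer would, in place of code of your own. Each camera call takes 0.05 s, during which the arm holds its last target. There are 200 camera calls.

TASK

Pick up the rake by its red handle, set it down gently across the tray's plain end with its runners on the two side rails, and comb it over all the grooves to the last one, keeping the runners lightly on the rails all the way (the bed may slope, so feel for it and never press hard), until every brass rod lies down in a groove. Then stand the rake upright on the bench clear of the tray and let go. Only the rake may touch the rods and the tray, and leave the other things on the bench alone.

Things in the scene. Friction and masses are not known exactly. Their poses are not given: they have to be found in the camera images.
- tray: Fixed sorting tray: wooden cradle 200 mm (its x) by 290 mm (its y), origin at the centre of its underside on the bench, z up. In it a grey bed 170 x 270 mm, top 40 mm above the origin at the centre. Eight V grooves (90 degrees) run along the tray's x, 24 apart, 12 deep, 130 long (x -65 to +65 mm), filling y +85 to -107 mm between light-coloured ridges. The bed slopes a little: see tray_start and tray_end.
- tray_start (a point): Point of the cradle above which the middle of the bed's plain end lies: tray x 0, y +108, z 40 mm. Plain strip y +85 to +135 mm: set the rake down here, clear of the rods. Two plain rails 20 mm wide, level with the ridges, run the tray's whole length at x +75 and -75 mm. The bed's real height here may be up to 4 mm above or below this point: its slope is not in this pose.
- tray_end (a point): Point of the cradle at the end of the combing stroke: tray x 0, y -96, z 40 mm, at the last groove. A lip 12 mm high stands beyond, y -127 to -133 mm, between the rails. The bed lies on uneven packing and slopes along y, either way, by up to 0.03 rad about its middle (each end up to 4 mm high or low; not measured). It is stiff and does not give: a mm too deep is a hard push.
- rake_grip (a point): The rake's red handle: upright block 60 mm (rake x) by 18 mm (rake y), 46 mm high, in the middle of the rake; this point is on its centre line, 72 mm above the rake's underside and 18 mm below the handle's top. The rake, about 0.3 kg, stands on the bench on its own feet at the start. Grasp across the 18 mm. Rake x runs along its 160 mm length.
- rake_foot (a point): Same rake, centre of its underside. Two black runners (12 mm along rake x, 26 mm along y, 32 high) at rake x +74 and -74 mm rest on the tray's rails when rake x lies along tray x. Four steel teeth (6 x 6 mm) at x -54, -18, 18, 54 mm, in line between them, on a light sprung strip: they end 3.5 mm above the runners' underside and can give upwards 11 mm (1.5 to 3 N). Bar 160 x 18 mm, 30 to 44 mm up, then the handle.
- cup: bystander: red plastic cup, 72 mm wide, 90 mm high; origin at its underside
- can: bystander: blue can, 60 mm wide, 150 mm high; origin at its underside
- bobeche: bystander: brass candle dish, 88 mm wide, 40 mm high; origin at its underside
- rod1_mid (a point): round brass rod, 12 mm thick, 100 mm long (its x), 0.07 kg; this point is its centre. Slippery, but does not roll off by itself. At the start it lies across the ridges, skewed 0.45 to 0.6 rad from the grooves; settled in a groove it stands up to 3 mm proud of the ridges, so the teeth pass over it.
- rod1: the same rod; its origin lies 6 mm from the centre line
- rod2_mid (a point): round brass rod, 12 mm thick, 100 mm long (its x), 0.07 kg; this point is its centre. Slippery, but does not roll off by itself. At the start it lies across the ridges, skewed 0.45 to 0.6 rad from the grooves; settled in a groove it stands up to 3 mm proud of the ridges, so the teeth pass over it.
- rod2: the same rod; its origin lies 6 mm from the centre line
- rod3_mid (a point): round brass rod, 12 mm thick, 100 mm long (its x), 0.07 kg; this point is its centre. Slippery, but does not roll off by itself. At the start it lies across the ridges, skewed 0.45 to 0.6 rad from the grooves; settled in a groove it stands up to 3 mm proud of the ridges, so the teeth pass over it.
- rod3: the same rod; its origin lies 6 mm from the centre line
- rake: the rake, origin at the centre of its underside (as rake_foot)
Things that resemble listed ones, but are neither listed nor needed, are in the scene too. What is shaped like the rod3 but blue or grey is not meant.

How it is judged (in metres and radians):
On the way, in this order (a step that is already met when the one before it is completed fails the run):
1. the rake is lifted off the bench (height (world z) of rake_foot above 0.03 m), for 0.1 s.
2. its runners rest on both rails at the tray's plain end (contact force between rake and tray between 0.7 and 25 N and z of rake_foot in the frame of tray below 0.049 m and x of rake_foot in the frame of tray between -0.012 and 0.012 m and y of rake_foot in the frame of tray above 0.093 m), for 0.1 s.
3. it is drawn, still resting on the rails, over the first grooves (contact force between rake and tray between 0.7 and 25 N and z of rake_foot in the frame of tray below 0.049 m and x of rake_foot in the frame of tray between -0.012 and 0.012 m and y of rake_foot in the frame of tray between 0.03 and 0.065 m), for 0.1 s.
4. over the middle of the tray, resting on the rails (contact force between rake and tray between 0.7 and 25 N and z of rake_foot in the frame of tray below 0.049 m and x of rake_foot in the frame of tray between -0.012 and 0.012 m and y of rake_foot in the frame of tray between -0.025 and 0.01 m), for 0.1 s.
5. over the last third, resting on the rails (contact force between rake and tray between 0.7 and 25 N and z of rake_foot in the frame of tray below 0.049 m and x of rake_foot in the frame of tray between -0.012 and 0.012 m and y of rake_foot in the frame of tray between -0.075 and -0.04 m), for 0.1 s.
6. up to the last groove, resting on the rails (contact force between rake and tray between 0.7 and 25 N and z of rake_foot in the frame of tray below 0.049 m and x of rake_foot in the frame of tray between -0.012 and 0.012 m and y of rake_foot in the frame of tray below -0.085 m), for 0.1 s.
At the end, for the whole second after the job is handed in: Each rod lies at the bottom of a groove (centre 28 to 41 mm above the tray's underside, in the grooved part), parallel to the grooves within 0.08 rad, at rest; the rake stands on the bench (foot within 6 mm of it, within 0.08 rad of upright), at rest, released, not touching the tray (z of rod1_mid in the frame of tray between 0.028 and 0.041 m and angle between the x axis of each of rod1_mid, rod2_mid, rod3_mid and the x axis of tray, either way round below 0.08 rad and y of rod1_mid in the frame of tray between -0.11 and 0.095 m and linear speed of each of rod1, rod2, rod3, rake below 0.02 m/s and z of rod2_mid in the frame of tray between 0.028 and 0.041 m and y of rod2_mid in the frame of tray between -0.11 and 0.095 m and z of rod3_mid in the frame of tray between 0.028 and 0.041 m and y of rod3_mid in the frame of tray between -0.11 and 0.095 m and height (world z) of rake_foot below 0.006 m and angle between rake_foot's own z axis and vertical below 0.08 rad and contact force between rake and tray below 0.05 N).
It fails at once if the rake presses on or strikes the tray with more than 25 N (contact force between rake and tray above 25 N).
It fails at once if the rake is forced against a rod with more than 25 N (contact force between rake and rod1 above 25 N or contact force between rake and rod2 above 25 N or contact force between rake and rod3 above 25 N).
It fails at once if the hand touches a rod (contact force between any of the fingers, the arm and rod1 above 0.3 N or contact force between any of the fingers, the arm and rod2 above 0.3 N or contact force between any of the fingers, the arm and rod3 above 0.3 N).
It fails at once if the hand or arm touches the tray (contact force between any of the fingers, the arm and tray above 0.5 N).
It fails at once if a bystander (cup, can, candle dish) is moved (distance of any of cup, can, bobeche from where it was at the start of the episode above 0.02 m).
It also fails if it takes over 72 s, if anything falls off the work surface, if the arm or the gripper's body presses on something with over 40 N, if the wrist force passes 120 N, or if a joint passes its speed limit or range.

## Working session

There is one attempt and no reset: what is moved stays moved. The work goes in short steps, Python scripts to look and compute and a tool call to move; the robot and the scene stay as the last step left them, time stands still between calls to the robot, and variables do not carry over. Pictures are saved under pics/ and viewed, about 8 in all and at most 12, crops included, and the job is handed in when it is done.

Besides the shell and the picture viewer there is one more tool, called after ">>>" as name(argument=value, ...), one argument or row to a line, values as JSON. move_arm: Moves the arm, as the interface text tells. Its arguments: {"type":"object","properties":{"offset":{"type":"array"},"delta_rot":{"type":"array"},"fingers":{"type":"number"},"newtons":{"type":"number"}},"required":["offset","delta_rot"]}

```bash
mkdir -p pics; cat > h.py <<'E'
import numpy as np, cv2
from bench import *
def K(i): return np.array([[i['fx'],0,i['cx']],[0,i['fy'],i['cy']],[0,0,1.]])
def ray(name,uv):
    i=camera_info(name); T=np.array(i['camera_from_world']); R,t=T[:3,:3],T[:3,3]
    p=cv2.undistortPoints(np.array([[uv]],float),K(i),np.array(i['D'],float))[0,0]
    d=R.T@np.array([p[0],p[1],1]); return -R.T@t,d/np.linalg.norm(d)
def plane(name,uv,z):
    o,d=ray(name,uv); return o+d*(z-o[2])/d[2]
def two(uv1,uv2):
    o1,d1=ray('side',uv1); o2,d2=ray('top',uv2)
    s=np.linalg.lstsq(np.c_[d1,-d2],o2-o1,rcond=None)[0]
    a,b=o1+s[0]*d1,o2+s[1]*d2; return (a+b)/2,np.linalg.norm(a-b)
def proj(name,P):
    i=camera_info(name); T=np.array(i['camera_from_world'])
    return cv2.projectPoints(np.array(P,float).reshape(-1,3),cv2.Rodrigues(T[:3,:3])[0],T[:3,3],K(i),np.array(i['D'],float))[0][:,0]
def snap(name,f):
    im=get_image(name); cv2.imwrite('pics/'+f,im[:,:,::-1]); return im
E
python3 - <<'E'
from h import *
for n in('side','top'):
    snap(n,n+'0.png'); i=camera_info(n);print(n,ray(n,(320,200)),i['fx'])
print(get_state(),grasp_offset)
E
```

```text
side (array([432.31080862, 737.78311659, 890.19657981]), array([ 0.07327054, -0.67585768, -0.73338109])) 389.18077686404126
top (array([ 431.8907108 ,   -9.97754514, 1047.85913077]), array([ 0.07948132,  0.00799867, -0.99680426])) 395.08081134809237
{'clock': 0.1, 'joint_pos': array([ 1.08598517e+00,  3.42653392e-01,  1.52493141e+00, -2.58460896e-05,
        1.27539754e+00, -1.46012604e-01]), 'qvel': array([-0.00036107, -0.00085845, -0.00413609,  0.00116215,  0.00157351,
       -0.00074151]), 'tau': array([ 2.29383877e-03, -4.34445584e+01, -2.46489751e+01, -8.29649343e-05,
        4.75554611e-03, -3.22523064e-06]), 'eef_pos': array([174.30798826, 494.83492215, 230.69181481]), 'ee_rot': array([-3.14021416e+00, -1.77738253e-04,  2.80280152e+00]), 'force': array([-0.18149923, -0.53636278, -0.40485012]), 'torque': array([ 0.01573225, -0.01886407,  0.00569704]), 'opening': 85.32352240445256} 18.700000000000003
```

View pics/side0.png

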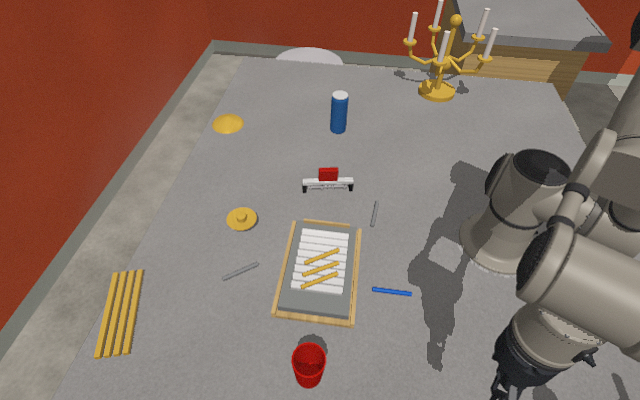

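View pics/top0.png

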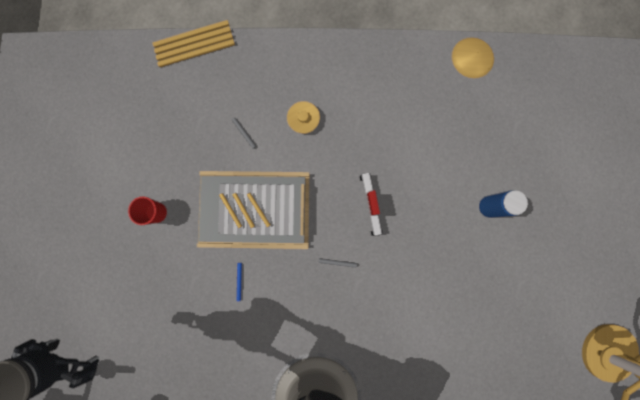

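```bash
cat > m.py <<'E'
from h import *
top=cv2.imread('pics/top0.png');side=cv2.imread('pics/side0.png')
def mask(im,kind,box):
    h=cv2.cvtColor(im,cv2.COLOR_BGR2HSV); 
    m={'white':cv2.inRange(h,(0,0,170),(180,50,255)),'red':cv2.inRange(h,(0,150,70),(8,255,255))|cv2.inRange(h,(172,150,70),(180,255,255)),
       'wood':cv2.inRange(h,(10,60,110),(25,255,255))}[kind]
    o=np.zeros_like(m);x0,y0,x1,y1=box;o[y0:y1,x0:x1]=m[y0:y1,x0:x1];return o
def rect(m):
    p=np.argwhere(m)[:,::-1].astype(np.float32); return len(p),cv2.minAreaRect(p)
for n,im,k,b in[('top',top,'white',(205,175,302,242)),('top',top,'wood',(190,165,320,255)),('top',top,'red',(355,165,390,245)),('top',top,'white',(355,165,390,245)),
   ('side',side,'white',(285,225,352,295)),('side',side,'red',(300,160,360,195)),('side',side,'white',(295,160,360,195)),('side',side,'wood',(268,215,365,330))]:
    m=mask(im,k,b);c,r=rect(m);bx=cv2.boxPoints(r);print(n,k,c,np.round(r[0],1),np.round(r[1],1),round(r[2],1),bx.round(1).tolist())
    if n=='top':
        z={'white':40,'wood':40,'red':90}[k]
        if b[0]==355 and k=='white': z=44
        print('   ->',[plane('top',q,z)[:2].round(1).tolist() for q in [r[0],*bx]])
a=cv2.resize(top[160:260,185:400],None,fx=3.7,fy=3.7,interpolation=cv2.INTER_CUBIC)
cv2.imwrite('pics/ct.png',a)
a=cv2.resize(side[155:335,260:390],None,fx=3.3,fy=3.3,interpolation=cv2.INTER_CUBIC)
cv2.imwrite('pics/cs.png',a)
E
python3 m.py
```

```text
top white 843 [258.  209.5] [49. 68.] 90.0 [[224.0, 185.0], [292.0, 185.0], [292.0, 234.0], [224.0, 234.0]]
   -> [[485.3, 156.6], [547.2, 246.8], [549.8, 70.7], [424.3, 68.0], [421.0, 242.4]]
top wood 1971 [253.  209.5] [111.   76.6] 0.8 [[197.0, 247.0], [198.10000610351562, 170.39999389648438], [309.1000061035156, 172.0], [308.0, 248.60000610351562]]
   -> [[485.1, 169.5], [386.4, 311.5], [584.4, 316.5], [584.1, 27.4], [388.1, 26.6]]
top red 171 [373.1 202.5] [22.6  7.5] 78.7 [[367.20001220703125, 192.1999969482422], [374.5, 190.6999969482422], [379.0, 212.8000030517578], [371.70001220703125, 214.3000030517578]]
   -> [[504.3, -131.4], [529.3, -117.0], [533.1, -134.7], [479.4, -145.8], [475.6, -128.1]]
top white 208 [371.1 203.6] [61.6  5.7] 78.4 [[362.1000061035156, 174.0], [367.70001220703125, 172.8000030517578], [380.1000061035156, 233.1999969482422], [374.5, 234.3000030517578]]
   -> [[504.9, -132.2], [580.4, -108.7], [583.7, -123.1], [430.1, -155.5], [427.0, -141.3]]
side white 2443 [315.5 259.4] [61.1 61.8] 7.5 [[281.20001220703125, 286.1000061035156], [289.29998779296875, 224.8000030517578], [349.8999938964844, 232.6999969482422], [341.79998779296875, 294.0]]
side red 242 [328. 174.] [12. 18.] 90.0 [[319.0, 168.0], [337.0, 168.0], [337.0, 180.0], [319.0, 180.0]]
side white 224 [328.  181.9] [ 9.1 50.1] 88.2 [[302.79998779296875, 178.10000610351562], [352.8999938964844, 176.60000610351562], [353.20001220703125, 185.6999969482422], [303.1000061035156, 187.1999969482422]]
side wood 2338 [318.8 271.4] [ 84. 103.] 7.9 [[270.1000061035156, 316.6000061035156], [284.29998779296875, 214.60000610351562], [367.5, 226.10000610351562], [353.29998779296875, 328.20001220703125]]
```

View pics/ct.png

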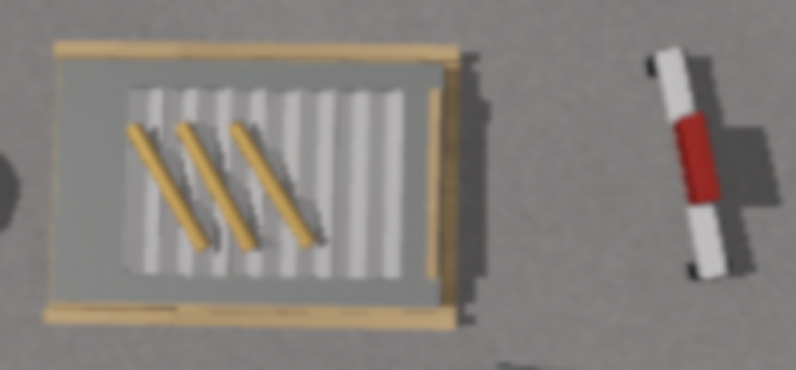

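View pics/cs.png

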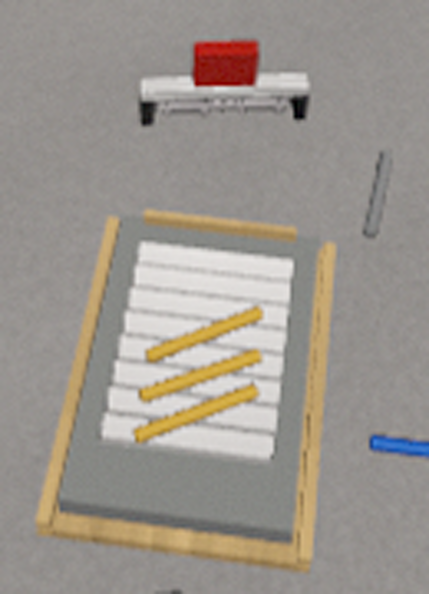

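```bash
cat >> h.py <<'E'
from scipy.spatial.transform import Rotation as Ro
def togo(x,y,z,yaw):
    s=get_state(); R=Ro.from_euler('xyz',s['ee_rot']); G=Ro.from_euler('xyz',[np.pi,0,yaw])
    print('pos',s['eef_pos'].round(1),'rot',s['ee_rot'].round(4),'F',s['force'].round(2),'open',round(s['opening'],1),'t',s['clock'])
    d=np.array([x,y,z])-s['eef_pos']
    print('off(now)',R.inv().apply(d).round(1),'off(after turn)',G.inv().apply(d).round(1),'rotvec',(R.inv()*G).as_rotvec().round(4))
E
python3 - <<'E'
from h import *
c=lambda u,v:(u/3.7+185,v/3.7+160)
s=lambda u,v:(u/3.3+260,v/3.3+155)
print('handle top',two(s(226,43),c(697,159)), two(s(226,52),c(697,159)))
print('bar ends L/R',plane('top',c(668,51),44),plane('top',c(712,275),44))
for q in [(128,90),(125,272),(404,92),(401,276)]: print('grid',plane('top',c(*q),40).round(1))
for a,b in [((141,243),(404,92)),((293,261),(401,276)),((102,437),(128,90)),((272,457),(125,272))]: print('grid2',two(s(*a),c(*b)))
togo(504.6,-132,150,3.3476)
E
```

```text
handle top (array([ 503.60385099, -131.70538987,   92.86805145]), np.float64(1.4642598693981117)) (array([ 503.90859477, -133.32141787,   80.2284561 ]), np.float64(0.1981974885713305))
bar ends L/R [ 581.14278337 -117.45656826   44.        ] [ 427.08603945 -148.7441371    44.        ]
grid [548.8 258.4  40. ]
grid [422. 256.  40.]
grid [550.2  65.1  40. ]
grid [422.8  64.4  40. ]
grid2 (array([550.84932102,  65.46036313,  34.80160772]), np.float64(0.0454480629826741))
grid2 (array([422.13208584,  64.7976936 ,  34.91835504]), np.float64(1.322121510646492))
grid2 (array([548.2651962 , 257.57825802,  43.10811236]), np.float64(0.35982387412252353))
grid2 (array([421.79748458, 255.13438292,  43.2363426 ]), np.float64(0.48346357698841835))
pos [174.3 494.8 230.7] rot [-3.1402e+00 -2.0000e-04  2.8028e+00] F [-0.18 -0.54 -0.4 ] open 85.3 t 0.1
off(now) [-519.9 -481.3   81.3] off(after turn) [-195.1 -681.1   80.7] rotvec [-1.300e-03 -5.000e-04 -5.448e-01]
```

>>> move_arm(
  offset=[
    [0,0,0],
    [0,0,0],
    [0,0,0],
    [0,0,0],
    [-14,-48,0],
    [-14,-48,0],
    [-14,-48,0],
    [-14,-48,0],
    [-14,-48,0],
    [-14,-48,0],
    [-14,-48,0],
  ],
  delta_rot=[
    [0,0,-0.136],
    [0,0,-0.136],
    [0,0,-0.136],
    [0,0,-0.136],
    [0,0,0],
    [0,0,0],
    [0,0,0],
    [0,0,0],
    [0,0,0],
    [0,0,0],
    [0,0,0],
  ],
  fingers=-1,
)

```text
clock: 1.2
eef_pos: [339.2, 184.3, 231.3]
ee_rot: [3.141, 0.0, -2.936]
force: [-0.7, 0.3, 0.3]
opening: 85.4
```

>>> move_arm(
  offset=[
    [-14,-48,0],
    [-14,-48,0],
    [-14,-48,0],
    [-14,-48,0],
    [-14,-48,0],
    [-14,-48,0],
    [-13,-47,0],
    [0,0,0],
    [0,0,0],
  ],
  delta_rot=[
    [0,0,0],
    [0,0,0],
    [0,0,0],
    [0,0,0],
    [0,0,0],
    [0,0,0],
    [0,0,0],
    [0,0,0],
    [0,0,0],
  ],
)

```text
clock: 2.1
eef_pos: [501.8, -122.8, 230.3]
ee_rot: [3.14, -0.002, -2.939]
force: [0.2, 0.2, -0.7]
opening: 85.4
```

```bash
python3 -c "
from h import *
togo(504.4,-132,130,3.3476)"
```

```text
pos [ 501.8 -122.8  230.3] rot [ 3.1402e+00 -1.6000e-03 -2.9386e+00] F [ 0.22  0.18 -0.67] open 85.4 t 2.1
off(now) [ -0.8  -9.7 100.3] off(after turn) [ -0.6  -9.5 100.3] rotvec [ 0.0014 -0.0016 -0.003 ]
```

>>> move_arm(
  offset=[
    [-1,-10,15],
    [0,0,40],
    [0,0,40],
    [0,0,35],
    [0,0,25],
    [0,0,12],
    [0,0,8],
    [0,0,0],
    [0,0,0],
  ],
  delta_rot=[
    [0,0,-0.003],
    [0,0,0],
    [0,0,0],
    [0,0,0],
    [0,0,0],
    [0,0,0],
    [0,0,0],
    [0,0,0],
    [0,0,0],
  ],
)

```text
clock: 3.0
eef_pos: [505.8, -131.6, 57.4]
ee_rot: [-3.141, 0.002, -2.933]
force: [0.5, 0.0, -0.0]
opening: 85.3
```

```bash
python3 -c "
from h import *
togo(504.4,-132,54,3.3476)
a=snap('side','s1.png')[120:240,240:420]
b=snap('top','t1.png')[130:250,300:480]
cv2.imwrite('pics/c1.png',cv2.resize(np.hstack([a,b])[:,:,::-1],None,fx=2.2,fy=2.2,interpolation=2))"
```

```text
pos [ 505.8 -131.6   57.4] rot [-3.1406e+00  1.7000e-03 -2.9330e+00] F [ 0.51  0.01 -0.02] open 85.3 t 3.0
off(now) [ 1.5 -0.1  3.4] off(after turn) [ 1.5 -0.1  3.4] rotvec [-0.001   0.0017  0.0026]
```

View pics/c1.png

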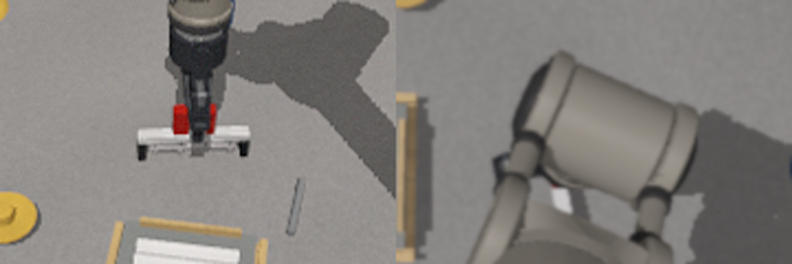

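>>> move_arm(
  offset=[
    [1,0,2],
    [0,0,0],
    [0,0,0],
    [0,0,0],
    [0,0,0],
    [0,0,0],
    [0,0,0],
    [0,0,0],
    [0,0,0],
    [0,0,0],
  ],
  delta_rot=[
    [0,0,0],
    [0,0,0],
    [0,0,0],
    [0,0,0],
    [0,0,0],
    [0,0,0],
    [0,0,0],
    [0,0,0],
    [0,0,0],
    [0,0,0],
  ],
  fingers=1,
  newtons=80,
)

```text
clock: 4.1
eef_pos: [504.2, -131.7, 54.4]
ee_rot: [3.142, 0.0, -2.933]
force: [-1.0, 1.6, 3.7]
opening: 17.0
```

>>> move_arm(
  offset=[
    [0,0,0],
    [0,0,0],
    [0,0,0],
    [0,0,-2],
    [0,0,-5],
    [0,0,-10],
    [0,0,-20],
    [0,0,-30],
    [0,0,-40],
    [0,0,-40],
    [0,0,0],
    [0,0,0],
  ],
  delta_rot=[
    [0,0,0],
    [0,0,0],
    [0,0,0],
    [0,0,0],
    [0,0,0],
    [0,0,0],
    [0,0,0],
    [0,0,0],
    [0,0,0],
    [0,0,0],
    [0,0,0],
    [0,0,0],
  ],
)

```text
clock: 5.3
eef_pos: [504.1, -131.9, 202.1]
ee_rot: [-3.141, 0.001, -2.933]
force: [-0.7, -0.3, -4.0]
opening: 16.7
```

```bash
python3 -c "
from h import *
togo(485,279.7,200,3.1486)"
```

```text
pos [ 504.1 -131.9  202.1] rot [-3.1406e+00  1.4000e-03 -2.9334e+00] F [-0.71 -0.32 -3.96] open 16.7 t 5.3
off(now) [-66.3 406.6   1.8] off(after turn) [ 16.3 411.7   2.1] rotvec [-0.0009  0.0015  0.2012]
```

>>> move_arm(
  offset=[
    [0,0,0],
    [0,0,0],
    [2,40,0],
    [2,45,0],
    [2,45,0],
    [2,45,0],
    [2,45,0],
    [2,45,0],
    [2,45,0],
    [2,45,0],
    [1,35,0],
    [0,22,0],
  ],
  delta_rot=[
    [0,0,0.1],
    [0,0,0.1],
    [0,0,0],
    [0,0,0],
    [0,0,0],
    [0,0,0],
    [0,0,0],
    [0,0,0],
    [0,0,0],
    [0,0,0],
    [0,0,0],
    [0,0,0],
  ],
)

```text
clock: 6.5
eef_pos: [482.0, 282.3, 199.0]
ee_rot: [-3.141, -0.004, -3.131]
force: [-0.1, -1.0, -3.8]
opening: 17.0
```

>>> move_arm(
  offset=[
    [0,0,0],
    [0,0,20],
    [0,0,30],
    [0,0,20],
    [0,0,12],
    [0,0,0],
    [0,0,0],
    [0,0,0],
  ],
  delta_rot=[
    [0,0,0],
    [0,0,0],
    [0,0,0],
    [0,0,0],
    [0,0,0],
    [0,0,0],
    [0,0,0],
    [0,0,0],
  ],
)

```text
clock: 7.3
eef_pos: [484.5, 280.2, 120.4]
ee_rot: [3.141, 0.002, -3.134]
force: [0.2, -0.2, -3.6]
opening: 17.1
```

```bash
python3 -c "
from h import *
togo(485,279.7,110,3.1486)
a=snap('side','s2.png')[190:350,240:400]
b=snap('top','t2.png')[140:300,170:330]
cv2.imwrite('pics/c2.png',cv2.resize(np.hstack([a,b])[:,:,::-1],None,fx=2.5,fy=2.5,interpolation=2))"
```

```text
pos [484.5 280.2 120.4] rot [ 3.1408e+00  1.9000e-03 -3.1336e+00] F [ 0.16 -0.21 -3.58] open 17.1 t 7.3
off(now) [-0.5 -0.5 10.4] off(after turn) [-0.5 -0.5 10.4] rotvec [0.0008 0.0019 0.001 ]
```

View pics/c2.png

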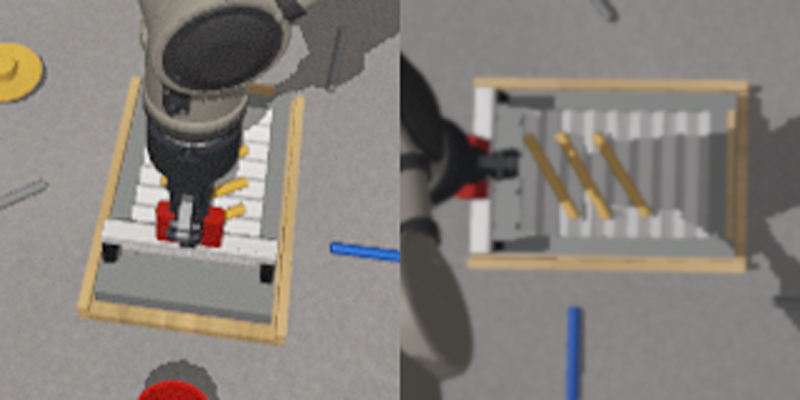

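```bash
python3 -c "
from h import *
im=cv2.imread('pics/t2.png');h=cv2.cvtColor(im,cv2.COLOR_BGR2HSV);m=cv2.inRange(h,(0,0,185),(180,40,255));m[:,:198]=0;m[:,209:]=0;m[:165]=0;m[250:]=0
p=np.argwhere(m)[:,::-1].astype(np.float32);r=cv2.boxPoints(cv2.minAreaRect(p));print(r)
q=np.array([plane('top',u,110) for u in r]);print(q.round(1),q.mean(0))"
```

```text
[[197.62044 239.9562 ]
 [199.68889 174.79965]
 [206.0317  175.001  ]
 [203.96324 240.15756]]
[[406.3 288.2 110. ]
 [563.2 289.4 110. ]
 [562.9 273.8 110. ]
 [406.2 272.8 110. ]] [484.64329592 281.02321148 110.        ]
```

>>> move_arm(
  offset=[
    [0,0,4],
    [0,0,4],
    [0,0,2],
    [0,0,1],
    [0,0,0],
    [0,0,0],
  ],
  delta_rot=[
    [0,0,0],
    [0,0,0],
    [0,0,0],
    [0,0,0],
    [0,0,0],
    [0,0,0],
  ],
)

```text
clock: 8.0
eef_pos: [483.8, 280.1, 108.3]
ee_rot: [3.142, 0.0, -3.133]
force: [0.3, -0.2, -4.2]
opening: 16.7
```

>>> move_arm(
  offset=[
    [1,0,2],
    [0,0,2],
    [0,0,1],
    [0,0,1],
    [0,0,0],
    [0,0,0],
    [0,0,0],
  ],
  delta_rot=[
    [0,0,0],
    [0,0,0],
    [0,0,0],
    [0,0,0],
    [0,0,0],
    [0,0,0],
    [0,0,0],
  ],
)

```text
clock: 8.7
eef_pos: [482.8, 280.1, 102.4]
ee_rot: [3.141, 0.0, -3.133]
force: [0.4, -0.3, -3.0]
opening: 17.1
```

>>> move_arm(
  offset=[
    [0,0,0.5],
    [0,0,0.5],
    [0,0,0],
    [0,0,0],
  ],
  delta_rot=[
    [0,0,0],
    [0,0,0],
    [0,0,0],
    [0,0,0],
  ],
)

```text
clock: 9.1
eef_pos: [482.8, 280.0, 101.3]
ee_rot: [3.142, -0.0, -3.133]
force: [0.1, -0.6, -3.7]
opening: 17.1
```

>>> move_arm(
  offset=[
    [0,0,0.5],
    [0,0,0.5],
    [0,0,0],
    [0,0,0],
  ],
  delta_rot=[
    [0,0,0],
    [0,0,0],
    [0,0,0],
    [0,0,0],
  ],
)

```text
clock: 9.5
eef_pos: [482.8, 280.0, 100.3]
ee_rot: [3.142, 0.0, -3.133]
force: [0.1, 1.4, -3.4]
opening: 17.1
```

>>> move_arm(
  offset=[
    [-1,0,0],
    [-1,0,0],
    [0,0,0.4],
    [0,0,0],
    [0,0,0],
  ],
  delta_rot=[
    [0,0,0],
    [0,0,0],
    [0,0,0],
    [0,0,0],
    [0,0,0],
  ],
)

```text
clock: 10.0
eef_pos: [484.8, 280.1, 99.9]
ee_rot: [3.142, -0.0, -3.133]
force: [-0.4, 0.2, -4.3]
opening: 17.0
```

>>> move_arm(
  offset=[
    [0,0,0.3],
    [0,0,0.3],
    [0,0,0],
    [0,0,0],
  ],
  delta_rot=[
    [0,0,0],
    [0,0,0],
    [0,0,0],
    [0,0,0],
  ],
)

```text
clock: 10.4
eef_pos: [484.8, 280.1, 99.3]
ee_rot: [3.142, 0.0, -3.133]
force: [0.1, -0.5, -3.1]
opening: 17.1
```

>>> move_arm(
  offset=[
    [0,0,0.3],
    [0,0,0.3],
    [0,0,0],
    [0,0,0],
  ],
  delta_rot=[
    [0,0,0],
    [0,0,0],
    [0,0,0],
    [0,0,0],
  ],
)

```text
clock: 10.8
eef_pos: [484.8, 280.1, 98.7]
ee_rot: [3.142, -0.0, -3.133]
force: [-0.2, 0.9, -3.7]
opening: 16.9
```

>>> move_arm(
  offset=[
    [0,0,0.4],
    [0,0,0],
    [0,0,0],
  ],
  delta_rot=[
    [0,0,0],
    [0,0,0],
    [0,0,0],
  ],
)

```text
clock: 11.1
eef_pos: [484.8, 280.1, 98.3]
ee_rot: [3.142, 0.0, -3.133]
force: [-0.2, -0.4, -3.2]
opening: 16.8
```

>>> move_arm(
  offset=[
    [0,0,0.4],
    [0,0,0],
    [0,0,0],
  ],
  delta_rot=[
    [0,0,0],
    [0,0,0],
    [0,0,0],
  ],
)

```text
clock: 11.4
eef_pos: [484.8, 280.1, 97.9]
ee_rot: [3.142, 0.0, -3.133]
force: [0.3, -0.1, -3.7]
opening: 17.4
```

>>> move_arm(
  offset=[
    [0,0,0.4],
    [0,0,0],
    [0,0,0],
  ],
  delta_rot=[
    [0,0,0],
    [0,0,0],
    [0,0,0],
  ],
)

```text
clock: 11.7
eef_pos: [484.8, 280.1, 97.5]
ee_rot: [3.142, 0.0, -3.133]
force: [0.1, -0.2, -3.3]
opening: 16.8
```

>>> move_arm(
  offset=[
    [0,0,0.3],
    [0,0,0],
    [0,0,0],
  ],
  delta_rot=[
    [0,0,0],
    [0,0,0],
    [0,0,0],
  ],
)

```text
clock: 12.0
eef_pos: [484.8, 280.1, 97.2]
ee_rot: [3.142, 0.0, -3.133]
force: [0.2, 1.0, -4.0]
opening: 17.0
```

>>> move_arm(
  offset=[
    [0,0,0.3],
    [0,0,0],
    [0,0,0],
  ],
  delta_rot=[
    [0,0,0],
    [0,0,0],
    [0,0,0],
  ],
)

```text
clock: 12.3
eef_pos: [484.8, 280.1, 96.9]
ee_rot: [3.142, 0.0, -3.133]
force: [0.8, -0.6, -3.6]
opening: 17.3
```

>>> move_arm(
  offset=[
    [0,0,0.3],
    [0,0,0],
    [0,0,0],
  ],
  delta_rot=[
    [0,0,0],
    [0,0,0],
    [0,0,0],
  ],
)

```text
clock: 12.6
eef_pos: [484.8, 280.1, 96.6]
ee_rot: [3.142, 0.0, -3.133]
force: [-0.9, -0.5, -3.5]
opening: 17.1
```

>>> move_arm(
  offset=[
    [0,0,0.3],
    [0,0,0],
    [0,0,0],
  ],
  delta_rot=[
    [0,0,0],
    [0,0,0],
    [0,0,0],
  ],
)

```text
clock: 12.9
eef_pos: [484.8, 280.1, 96.3]
ee_rot: [3.142, 0.0, -3.133]
force: [-0.0, 0.1, -2.9]
opening: 17.0
```

>>> move_arm(
  offset=[
    [0,0,0.3],
    [0,0,0],
    [0,0,0],
  ],
  delta_rot=[
    [0,0,0],
    [0,0,0],
    [0,0,0],
  ],
)

```text
clock: 13.2
eef_pos: [484.8, 280.1, 96.0]
ee_rot: [3.142, 0.0, -3.133]
force: [-0.0, -0.3, -4.3]
opening: 17.2
```

>>> move_arm(
  offset=[
    [0,0,0.3],
    [0,0,0],
    [0,0,0],
  ],
  delta_rot=[
    [0,0,0],
    [0,0,0],
    [0,0,0],
  ],
)

```text
clock: 13.5
eef_pos: [484.8, 280.1, 95.7]
ee_rot: [3.142, 0.0, -3.133]
force: [-0.8, -1.0, -3.1]
opening: 17.2
```

>>> move_arm(
  offset=[
    [0,0,0.3],
    [0,0,0],
    [0,0,0],
  ],
  delta_rot=[
    [0,0,0],
    [0,0,0],
    [0,0,0],
  ],
)

```text
clock: 13.8
eef_pos: [484.8, 280.1, 95.4]
ee_rot: [3.142, 0.0, -3.133]
force: [-0.2, -0.7, -3.9]
opening: 17.2
```

>>> move_arm(
  offset=[
    [0,0,0.3],
    [0,0,0],
    [0,0,0],
  ],
  delta_rot=[
    [0,0,0],
    [0,0,0],
    [0,0,0],
  ],
)

```text
clock: 14.1
eef_pos: [484.8, 280.1, 95.1]
ee_rot: [3.142, 0.0, -3.133]
force: [0.1, -0.5, -3.0]
opening: 17.2
```

```bash
python3 -c "
from h import *
togo(485,279.7,95,3.1486)
a=snap('side','s3.png')[230:350,240:400]
cv2.imwrite('pics/c3.png',cv2.resize(a[:,:,::-1],None,fx=4.5,fy=4.5,interpolation=2))"
```

```text
pos [484.8 280.1  95.1] rot [ 3.1415e+00  1.0000e-04 -3.1333e+00] F [ 0.06 -0.47 -3.01] open 17.2 t 14.1
off(now) [-0.2 -0.4  0.1] off(after turn) [-0.2 -0.4  0.1] rotvec [0.0001 0.0001 0.0013]
```

View pics/c3.png

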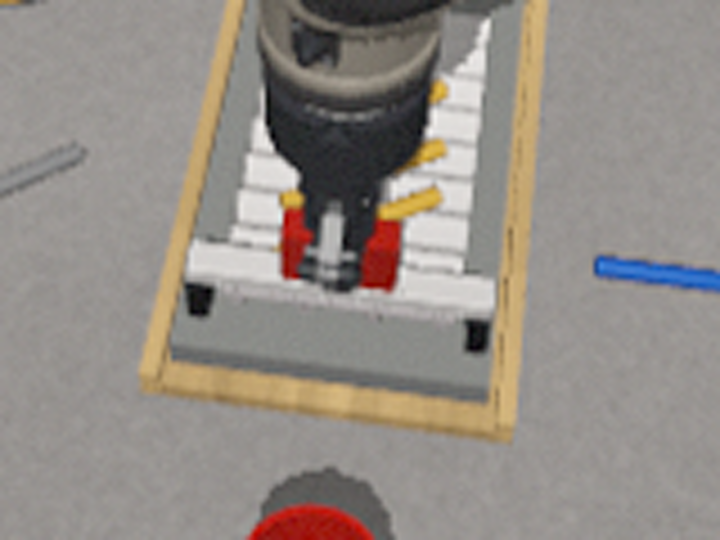

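>>> move_arm(
  offset=[
    [0,0,0.3],
    [0,0,0],
    [0,0,0],
  ],
  delta_rot=[
    [0,0,0],
    [0,0,0],
    [0,0,0],
  ],
)

```text
clock: 14.45
eef_pos: [484.8, 280.0, 94.8]
ee_rot: [3.142, 0.0, -3.133]
force: [-0.4, -0.4, -3.8]
opening: 17.3
```

>>> move_arm(
  offset=[
    [0,0,0.3],
    [0,0,0],
    [0,0,0],
  ],
  delta_rot=[
    [0,0,0],
    [0,0,0],
    [0,0,0],
  ],
)

```text
clock: 14.75
eef_pos: [484.8, 280.1, 94.5]
ee_rot: [3.142, 0.0, -3.133]
force: [0.3, -0.4, -3.2]
opening: 17.2
```

>>> move_arm(
  offset=[
    [0,0,0.3],
    [0,0,0],
    [0,0,0],
  ],
  delta_rot=[
    [0,0,0],
    [0,0,0],
    [0,0,0],
  ],
)

```text
clock: 15.05
eef_pos: [484.8, 280.1, 94.4]
ee_rot: [3.141, 0.0, -3.133]
force: [-0.6, -0.2, -0.7]
opening: 17.0
```

>>> move_arm(
  offset=[
    [0,0,0.3],
    [0,0,0],
    [0,0,0],
  ],
  delta_rot=[
    [0,0,0],
    [0,0,0],
    [0,0,0],
  ],
)

```text
clock: 15.35
eef_pos: [484.8, 280.1, 94.4]
ee_rot: [3.141, 0.0, -3.133]
force: [-2.6, -1.8, 4.8]
opening: 17.1
```

>>> move_arm(
  offset=[
    [0,0,0.3],
    [0,0,0],
    [0,0,0],
  ],
  delta_rot=[
    [0,0,0],
    [0,0,0],
    [0,0,0],
  ],
)

```text
clock: 15.65
eef_pos: [484.8, 280.1, 94.4]
ee_rot: [3.141, 0.001, -3.133]
force: [-3.6, -1.6, 7.8]
opening: 16.7
```

>>> move_arm(
  offset=[
    [0,-1,-0.15],
    [0,-2,0],
    [0,-2,0],
    [0,-2,0],
    [0,-1,0],
    [0,0,0],
  ],
  delta_rot=[
    [0,0,0],
    [0,0,0],
    [0,0,0],
    [0,0,0],
    [0,0,0],
    [0,0,0],
  ],
)

```text
clock: 16.25
eef_pos: [485.7, 272.6, 94.4]
ee_rot: [3.14, 0.002, -3.134]
force: [-0.2, 4.3, 5.0]
opening: 17.2
```

```bash
python3 -c "
from h import *
s=get_state();print(s['eef_pos'],s['force'],s['torque'])"
```

```text
[485.73590706 272.63110537  94.35839445] [-0.19765734  4.26693268  5.033483  ] [1.12929331 0.2685997  0.03309845]
```

>>> move_arm(
  offset=[
    [0,-2,0],
    [0,-2,0],
    [0,-2,0],
    [0,-2,0],
    [0,0,0],
  ],
  delta_rot=[
    [0,0,0],
    [0,0,0],
    [0,0,0],
    [0,0,0],
    [0,0,0],
  ],
)

```text
clock: 16.75
eef_pos: [485.8, 264.5, 94.3]
ee_rot: [3.14, 0.002, -3.134]
force: [-0.4, 4.1, 5.7]
opening: 16.8
```

>>> move_arm(
  offset=[
    [0,-2,-0.05],
    [0,-2,0],
    [0,-2,0],
    [0,-2,0],
    [0,-2,0],
    [0,0,0],
  ],
  delta_rot=[
    [0,0,0],
    [0,0,0],
    [0,0,0],
    [0,0,0],
    [0,0,0],
    [0,0,0],
  ],
)

```text
clock: 17.35
eef_pos: [485.9, 254.5, 94.4]
ee_rot: [3.14, 0.002, -3.134]
force: [0.0, 5.2, 5.4]
opening: 17.1
```

>>> move_arm(
  offset=[
    [0,-2,-0.04],
    [0,-2,0],
    [0,-2,0],
    [0,-2,0],
    [0,-2,0],
    [0,-2,0],
    [0,0,0],
  ],
  delta_rot=[
    [0,0,0],
    [0,0,0],
    [0,0,0],
    [0,0,0],
    [0,0,0],
    [0,0,0],
    [0,0,0],
  ],
)

```text
clock: 18.05
eef_pos: [485.9, 242.4, 94.4]
ee_rot: [3.14, 0.002, -3.134]
force: [-0.7, 4.4, 5.6]
opening: 17.1
```

>>> move_arm(
  offset=[
    [0,-2,-0.05],
    [0,-2,0],
    [0,-2,0],
    [0,-2,0],
    [0,-2,-0.02],
    [0,-2,0],
    [0,-2,0],
    [0,0,0],
  ],
  delta_rot=[
    [0,0,0],
    [0,0,0],
    [0,0,0],
    [0,0,0],
    [0,0,0],
    [0,0,0],
    [0,0,0],
    [0,0,0],
  ],
)

```text
clock: 18.85
eef_pos: [486.0, 228.4, 94.4]
ee_rot: [3.14, 0.002, -3.134]
force: [-0.8, 4.2, 4.8]
opening: 17.3
```

```bash
python3 -c "
from h import *
b=snap('top','t4.png')[155:265,185:320]
cv2.imwrite('pics/c4.png',cv2.resize(b[:,:,::-1],None,fx=4.5,fy=4.5,interpolation=2))"
```

```text
(no output)
```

View pics/c4.png

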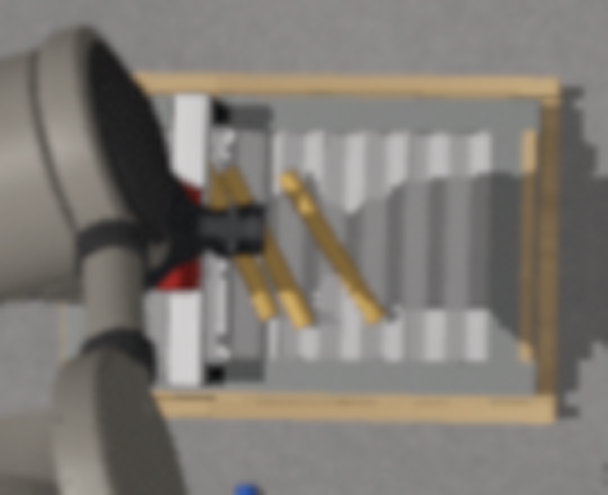

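>>> move_arm(
  offset=[
    [0,-2,-0.02],
    [0,-2,0],
    [0,-2,0],
    [0,-2,0],
    [0,-2,-0.02],
    [0,-2,0],
    [0,-2,0],
    [0,0,0],
  ],
  delta_rot=[
    [0,0,0],
    [0,0,0],
    [0,0,0],
    [0,0,0],
    [0,0,0],
    [0,0,0],
    [0,0,0],
    [0,0,0],
  ],
)

```text
clock: 19.7
eef_pos: [486.0, 214.4, 94.4]
ee_rot: [3.141, 0.002, -3.134]
force: [0.5, 4.2, 5.7]
opening: 17.1
```

```bash
python3 -c "
from h import *
s=get_state();print(s['eef_pos'],s['force'],s['torque'])"
```

```text
[485.99458765 214.37169947  94.37968616] [0.54982641 4.19944929 5.65564834] [1.14724006 0.16770989 0.00685011]
```

>>> move_arm(
  offset=[
    [0,-2,-0.03],
    [0,-2,0],
    [0,-2,0],
    [0,-2,0],
    [0,-2,-0.02],
    [0,-2,0],
    [0,-2,0],
    [0,-2,0],
    [0,0,0],
  ],
  delta_rot=[
    [0,0,0],
    [0,0,0],
    [0,0,0],
    [0,0,0],
    [0,0,0],
    [0,0,0],
    [0,0,0],
    [0,0,0],
    [0,0,0],
  ],
)

```text
clock: 20.6
eef_pos: [486.1, 198.4, 94.4]
ee_rot: [3.141, 0.002, -3.134]
force: [0.1, 4.3, 4.8]
opening: 17.2
```

```bash
python3 -c "
from h import *
b=snap('top','t5.png')[155:265,185:320]
a=snap('side','s5.png')[205:335,250:380]
a=cv2.resize(a,(130,110)) if 0 else a[10:120]
cv2.imwrite('pics/c5.png',cv2.resize(np.hstack([b,a])[:,:,::-1],None,fx=3,fy=3,interpolation=2))"
```

```text
(no output)
```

View pics/c5.png

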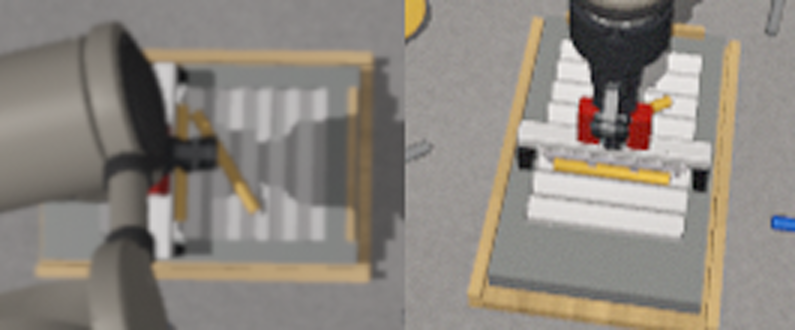

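>>> move_arm(
  offset=[
    [0,-2,-0.02],
    [0,-2,0],
    [0,-2,0],
    [0,-2,0],
    [0,-2,-0.02],
    [0,-2,0],
    [0,-2,0],
    [0,-2,0],
    [0,0,0],
  ],
  delta_rot=[
    [0,0,0],
    [0,0,0],
    [0,0,0],
    [0,0,0],
    [0,0,0],
    [0,0,0],
    [0,0,0],
    [0,0,0],
    [0,0,0],
  ],
)

```text
clock: 21.6
eef_pos: [486.1, 182.2, 94.4]
ee_rot: [3.141, 0.001, -3.134]
force: [0.5, 4.3, 5.2]
opening: 16.9
```

```bash
python3 -c "
from h import *
s=get_state();print(s['eef_pos'],s['force'],s['torque'])"
```

```text
[486.13134931 182.23696268  94.38411185] [0.48932709 4.25519606 5.16895081] [ 1.05016902  0.11519895 -0.0365425 ]
```

>>> move_arm(
  offset=[
    [0,-2,-0.02],
    [0,-2,0],
    [0,-2,0],
    [0,-2,0],
    [0,-2,-0.02],
    [0,-2,0],
    [0,-2,0],
    [0,-2,0],
    [0,0,0],
  ],
  delta_rot=[
    [0,0,0],
    [0,0,0],
    [0,0,0],
    [0,0,0],
    [0,0,0],
    [0,0,0],
    [0,0,0],
    [0,0,0],
    [0,0,0],
  ],
)

```text
clock: 22.5
eef_pos: [486.2, 166.2, 94.4]
ee_rot: [3.141, 0.001, -3.134]
force: [0.5, 4.2, 4.7]
opening: 17.1
```

>>> move_arm(
  offset=[
    [0,-2,-0.02],
    [0,-2,0],
    [0,-2,0],
    [0,-2,0],
    [0,-2,-0.02],
    [0,-2,0],
    [0,-2,0],
    [0,-2,0],
    [0,0,0],
  ],
  delta_rot=[
    [0,0,0],
    [0,0,0],
    [0,0,0],
    [0,0,0],
    [0,0,0],
    [0,0,0],
    [0,0,0],
    [0,0,0],
    [0,0,0],
  ],
)

```text
clock: 23.4
eef_pos: [486.3, 150.2, 94.4]
ee_rot: [3.141, 0.001, -3.134]
force: [-0.9, 3.9, 5.4]
opening: 17.1
```

```bash
python3 -c "
from h import *
b=snap('top','t6.png')[155:265,185:320]
a=snap('side','s6.png')[205:335,250:380]
a=a[10:120]
cv2.imwrite('pics/c6.png',cv2.resize(np.hstack([b,a])[:,:,::-1],None,fx=3,fy=3,interpolation=2))"
```

```text
(no output)
```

View pics/c6.png

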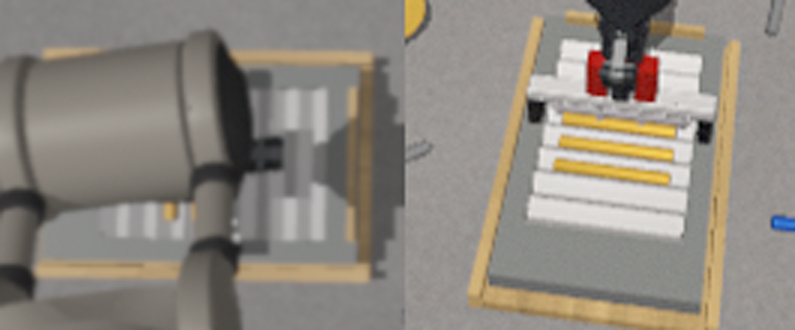

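>>> move_arm(
  offset=[
    [0,-2.5,-0.02],
    [0,-2.5,0],
    [0,-2.5,0],
    [0,-2.5,0],
    [0,-2.5,-0.02],
    [0,-2.5,0],
    [0,-2.5,0],
    [0,-2.5,0],
    [0,0,0],
  ],
  delta_rot=[
    [0,0,0],
    [0,0,0],
    [0,0,0],
    [0,0,0],
    [0,0,0],
    [0,0,0],
    [0,0,0],
    [0,0,0],
    [0,0,0],
  ],
)

```text
clock: 24.4
eef_pos: [486.3, 130.1, 94.4]
ee_rot: [3.141, 0.001, -3.134]
force: [-0.5, 3.2, 4.3]
opening: 17.1
```

```bash
python3 -c "
from h import *
s=get_state();print(s['eef_pos'],s['force'],s['torque'])"
```

```text
[486.33809513 130.0546294   94.36824185] [-0.48359786  3.20296113  4.27305481] [0.97588886 0.06686066 0.02774693]
```

Step 5's zone runs on; continue to the last groove.

>>> move_arm(
  offset=[
    [0,-2.5,0],
    [0,-2.5,0],
    [0,-2.5,0],
    [0,-2.5,0],
    [0,-2.5,0],
    [0,-2.5,0],
    [0,-2.5,0],
    [0,-2.5,0],
    [0,0,0],
  ],
  delta_rot=[
    [0,0,0],
    [0,0,0],
    [0,0,0],
    [0,0,0],
    [0,0,0],
    [0,0,0],
    [0,0,0],
    [0,0,0],
    [0,0,0],
  ],
)

```text
clock: 25.3
eef_pos: [486.5, 110.1, 94.4]
ee_rot: [3.141, 0.001, -3.134]
force: [-0.8, 3.4, 6.4]
opening: 16.8
```

>>> move_arm(
  offset=[
    [0,-2.5,-0.05],
    [0,-2.5,0],
    [0,-2.5,-0.02],
    [0,-2.5,0],
    [0,-2.5,0],
    [0,-2.5,0],
    [0,-2.5,-0.02],
    [0,-2.5,0],
    [0,0,0],
  ],
  delta_rot=[
    [0,0,0],
    [0,0,0],
    [0,0,0],
    [0,0,0],
    [0,0,0],
    [0,0,0],
    [0,0,0],
    [0,0,0],
    [0,0,0],
  ],
)

```text
clock: 26.2
eef_pos: [486.5, 90.0, 94.4]
ee_rot: [3.141, 0.0, -3.134]
force: [-0.0, 4.1, 5.2]
opening: 16.8
```

>>> move_arm(
  offset=[
    [0,-2.5,-0.03],
    [0,-2.5,0],
    [0,-2.5,0],
    [0,-2.5,0],
    [0,-2.5,0],
    [0,-1.5,0],
    [0,0,0],
    [0,0,0],
    [0,0,0],
  ],
  delta_rot=[
    [0,0,0],
    [0,0,0],
    [0,0,0],
    [0,0,0],
    [0,0,0],
    [0,0,0],
    [0,0,0],
    [0,0,0],
    [0,0,0],
  ],
)

```text
clock: 27.1
eef_pos: [486.6, 76.1, 94.4]
ee_rot: [3.141, 0.0, -3.134]
force: [0.4, 3.9, 5.1]
opening: 16.9
```

>>> move_arm(
  offset=[
    [0,0,-1],
    [0,0,-3],
    [0,0,-10],
    [0,0,-20],
    [0,0,-25],
    [0,-10,0],
    [0,-30,0],
    [0,-40,0],
    [0,-45,0],
    [0,-40,0],
    [0,-30,0],
    [0,-13,0],
  ],
  delta_rot=[
    [0,0,0],
    [0,0,0],
    [0,0,0],
    [0,0,0],
    [0,0,0],
    [0,0,0],
    [0,0,0],
    [0,0,0],
    [0,0,0],
    [0,0,0],
    [0,0,0],
    [0,0,0],
  ],
)

```text
clock: 28.3
eef_pos: [487.3, -135.1, 152.3]
ee_rot: [-3.141, -0.001, -3.136]
force: [-0.2, -0.2, -4.0]
opening: 17.0
```

>>> move_arm(
  offset=[
    [0,0,0],
    [0,0,20],
    [0,0,30],
    [0,0,25],
    [0,0,10],
    [0,0,5],
    [0,0,2],
    [0,0,0],
    [0,0,0],
    [0,0,0],
  ],
  delta_rot=[
    [0,0,0],
    [0,0,0],
    [0,0,0],
    [0,0,0],
    [0,0,0],
    [0,0,0],
    [0,0,0],
    [0,0,0],
    [0,0,0],
    [0,0,0],
  ],
)

```text
clock: 29.3
eef_pos: [488.6, -132.1, 62.0]
ee_rot: [-3.141, 0.001, -3.133]
force: [0.0, -0.2, -4.5]
opening: 16.9
```

```bash
python3 -c "
from h import *
togo(490,-132,55,3.1486)"
```

```text
pos [ 488.6 -132.1   62. ] rot [-3.1410e+00  1.5000e-03 -3.1334e+00] F [ 0.02 -0.2  -4.47] open 16.9 t 29.3
off(now) [-1.4  0.1  7. ] off(after turn) [-1.4  0.1  7. ] rotvec [-0.0006  0.0015  0.0012]
```

>>> move_arm(
  offset=[
    [0,0,2],
    [0,0,2],
    [0,0,1],
    [0,0,1],
    [0,0,0.5],
    [0,0,0],
    [0,0,0],
  ],
  delta_rot=[
    [0,0,0],
    [0,0,0],
    [0,0,0],
    [0,0,0],
    [0,0,0],
    [0,0,0],
    [0,0,0],
  ],
)

```text
clock: 30.0
eef_pos: [488.2, -131.9, 54.8]
ee_rot: [3.141, 0.0, -3.133]
force: [-0.5, 0.4, -3.2]
opening: 17.0
```

>>> move_arm(
  offset=[
    [0,0,0.4],
    [0,0,0],
    [0,0,0.4],
    [0,0,0],
    [0,0,0],
  ],
  delta_rot=[
    [0,0,0],
    [0,0,0],
    [0,0,0],
    [0,0,0],
    [0,0,0],
  ],
)

```text
clock: 30.5
eef_pos: [488.3, -132.0, 54.4]
ee_rot: [-3.141, 0.0, -3.133]
force: [-2.1, 0.1, 4.5]
opening: 17.0
```

On the bench; release and go up.

>>> move_arm(
  offset=[
    [0,0,-0.2],
    [0,0,0],
    [0,0,0],
    [0,0,0],
    [0,0,0],
    [0,0,0],
    [0,0,0],
    [0,0,0],
    [0,0,0],
    [0,0,0],
  ],
  delta_rot=[
    [0,0,0],
    [0,0,0],
    [0,0,0],
    [0,0,0],
    [0,0,0],
    [0,0,0],
    [0,0,0],
    [0,0,0],
    [0,0,0],
    [0,0,0],
  ],
  fingers=-1,
)

```text
clock: 31.5
eef_pos: [488.2, -131.9, 54.2]
ee_rot: [3.142, 0.0, -3.133]
force: [-0.3, -0.2, 0.0]
opening: 85.6
```

>>> move_arm(
  offset=[
    [0,0,-5],
    [0,0,-15],
    [0,0,-30],
    [0,0,-40],
    [0,0,-40],
    [0,0,-40],
    [0,-40,0],
    [0,-40,0],
    [0,-40,0],
    [0,-30,0],
    [0,0,0],
    [0,0,0],
  ],
  delta_rot=[
    [0,0,0],
    [0,0,0],
    [0,0,0],
    [0,0,0],
    [0,0,0],
    [0,0,0],
    [0,0,0],
    [0,0,0],
    [0,0,0],
    [0,0,0],
    [0,0,0],
    [0,0,0],
  ],
)

```text
clock: 32.7
eef_pos: [489.0, -282.0, 224.0]
ee_rot: [3.141, -0.0, -3.135]
force: [-0.2, 0.4, -0.6]
opening: 85.2
```

```bash
python3 -c "
from h import *
b=snap('top','t7.png')[155:265,185:400]
a=snap('side','s7.png')[150:330,250:380]
b=cv2.resize(b,None,fx=2.4,fy=2.4,interpolation=2);a=cv2.resize(a,None,fx=2,fy=2,interpolation=2)[:360]
c=np.zeros((360,b.shape[1]+a.shape[1],3),np.uint8);c[:b.shape[0],:b.shape[1]]=b;c[:a.shape[0],b.shape[1]:]=a
cv2.imwrite('pics/c7.png',c[:,:,::-1]);s=get_state();print(s['eef_pos'],s['force'])"
```

```text
[ 489.31595033 -280.85477004  224.28322558] [-0.25243673  0.29230366  0.26230873]
```

View pics/c7.png

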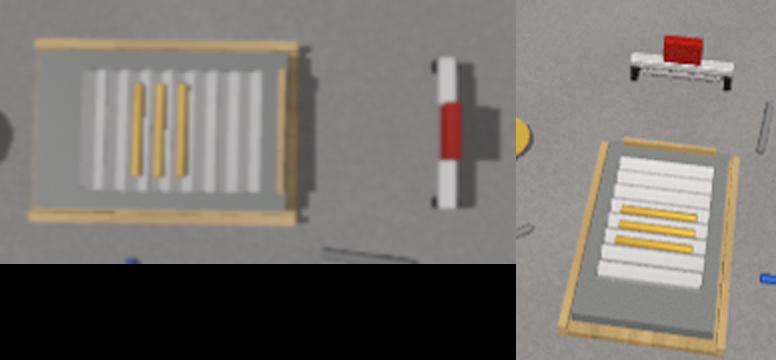

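```bash
python3 -c "
from h import *
print(finish_job())"
```

```text
the job is handed in; nothing more can be done
None
```

The task is finished and handed in at about 33 s of the 72 s allowed; no verdict was reported.

- **Combing:** I set the rake down on the plain end by feel and drew it over all eight grooves to about tray y -96 mm. At the readings taken after each step, the runners pressed on the rails with about 8 to 10 N; the highest was about 11 N, at set-down. I then stood the rake on the bench clear of the tray, released it and moved the arm away.
- **Rods:** The last top and side pictures show all three rods lying parallel in neighbouring grooves, about 24 mm apart. I judged this from the pictures and did not measure each rod's height.
- **Rake:** It stands upright and free at about (488, -132) mm.
- **Bystanders:** The arm never went near the cup, can or candle dish, but I did not measure their positions at the end.
- **Disagreement:** My first two-view estimate had the bed 8 mm higher at the plain end (about 43 mm against 35 mm). Feel showed it nearly level along the stroke at about 40 mm, so I relied on the force readings.

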